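# Clear the battery dock and click the contact carriage home

### The job

Get the battery dock ready for a reading: while its carriage is still drawn back, use the hand brush, never the fingers, to sweep the three metal offcuts off the dock's bed into the grey scrap tray along its far edge, then put the brush down on the bench top. Then take the carriage's orange handle and slide the carriage towards the battery until you feel its ball detent click into the notch, short of the hard stop behind it, and finish there still holding the handle at the notch. Leave everything else on the bench where it is.

Things in the scene. Friction and masses are not known exactly. Their poses are not given: they have to be found in the camera images.
- dock: Battery contact dock, fixed. Origin at bench height; its x runs across the bed, roughly away from the robot, y along the rail. Flat bed, top 30 mm above the bench, x -100 to 90 mm, y -210 to 190 mm. A rail (15 wide, 15 mm high) runs along y at x = -70 mm, a 6 mm high detent strip beside it at x = -94 mm; from x = -60 to 90 mm the bed is clear.
- tray: Grey steel scrap tray, fixed, standing against the bed's far edge: 100 mm (x) by 300 mm (y), rim 25 mm, floor 3 mm, walls 3 mm. Origin: centre of its underside, axes parallel to the dock's, at dock x = 141 mm, y = -30 mm.
- bar_end_a: Copper bar offcut, 28 x 20 x 12 mm, loose on the bed. Origin: centre of its underside.
- bar_end_b: Copper bar offcut, 24 x 20 x 14 mm, loose on the bed. Origin: centre of its underside.
- stud_end: Brass stud offcut, a disc 22 mm across and 14 mm tall, loose on the bed. Origin: centre of its underside.
- brush: Hand block brush, loose, about 170 g, standing on its bristles on the bench left or right of the dock. Origin: centre of the bristle tips' face. Stiff bristles 32 (its x) x 88 mm (its y), 31 mm tall; wooden block above, 38 x 94 mm, from 31 to 48 mm up; flat upright handle in the middle, 22 mm thick (x), 46 mm wide (y), from 48 to 110 mm up. It sweeps along its x.
- nut_jar: Glass jar with blue cap, 68 mm across, 75 mm tall, loose, on the other side of the dock from the brush. To be left alone. Origin: centre of its underside.
- multimeter: Yellow and black multimeter, 150 x 78 x 47 mm, loose, lying on the right. To be left alone. Origin: centre of its underside.
- screwdriver: Screwdriver, loose, lying on the left. To be left alone.
- tape_roll: Red ring of tape, 92 mm across, 19 mm tall, loose, left of the tray. To be left alone. Origin: centre of its underside.
- spanner: Spanner, loose, lying beyond the tray. To be left alone.
- battery_face (a point): Middle of the terminal face of the black battery that lies fixed on the dock's bed at its -y end: 65 mm above the bench, at dock x = 10, y = -109 mm. From it the battery reaches 45 mm to either side in x, 100 mm back towards -y and up to 100 mm above the bench; its metal nest is lower.
- slide (a joint): How far the contact carriage is slid, in m, growing along the dock's -y, towards the battery. Starts at 0 to 0.03; the detent's notch is at 0.185, the hard stop at 0.197. Sliding takes 1 to 2 N; over the last 3 mm the ball draws it into the notch, while the sprung pins meet the battery (1 N back); pushing on out of the notch takes about 8 N, pulling back about 5 N. It stays where it is left.
- carriage: Contact carriage on the rail. Axes as the dock's; origin at bench height, at dock x = 0, y = 110 mm minus the joint value, in the plane of its front face (towards the battery). Black front plate from x = -48 to 68 mm, 12 mm thick, top 100 mm above the bench. Two sprung brass pins stand out 37 mm in front of it at x = -20 and 40 mm, 65 mm up. The carriage reaches 60 mm behind the face.
- handle (a point): Centre of the orange upright grip on top of the carriage's front plate, 119 mm above the bench, at carriage x = 10, y = 6 mm. The grip is 50 mm wide (x), 16 mm thick (y, the sliding direction) and 38 mm tall. Nothing stands beside it; pinch it from above across its thickness.
Mind the look-alikes: they are no part of the job. Leave any green look-alike of the brush alone.

How it is judged:
By the outcome, as a careful person would: the job done as asked, in the order asked, and still so for the second after the job is handed in, while the arm keeps its last pose, push and grip.
It also fails if it takes over 72 s, if anything falls off the work surface, if the arm or the gripper's body presses on something with over 40 N, if the wrist force passes 120 N, or if a joint passes its speed limit or range.

### The arm

A 7-joint arm with a two-finger parallel gripper is mounted at the origin on the work surface. World frame = base frame: x ahead of the robot, y to its left, z up, the work surface at z = 0. Lengths are in m, angles in rad, forces in N, time in s.
With the tool pointing down it reaches from about 0.4 to 0.85 m from the base axis. Payload 10.4 kg.
Tool frame: the origin (TCP) lies at the very end of the fingers, on their centre line; the grasp point (between the pads) lies 19 mm behind it; z points along the fingers, y is the line along which they close (so a half turn about z gives the same grasp; the last joint's range is limited). The gripper opens to 85 mm and grips with 20 to 120 N. Pads are 22 mm wide; open, the fingers measure 114 mm over their backs; the gripper's body (76 mm by 85 mm) begins 54 mm behind the grasp point. The pads swing forward as they close: fully open they stand 13 mm farther back than shut.
Start: joints at [1.211, 0.332, -0.065, 1.46, 0.022, 1.35, -0.088], TCP at [0.207, -0.59, 0.231] pointing down, gripper open.
Joint ranges: [-2.6, 2.6], [-0.5, 2.12], [-1.47, 1.34], [0.16, 2.42], [-1.27, 4.41], [0.06, 2.06], [-2.6, 2.6]. Speed limits (rad/s): [2.22, 2.22, 2.79, 2.79, 3.14, 3.14, 3.14].

### API

Orientations are given as a unit quaternion [x, y, z, w].
In Python, from workcell import * gives the robot as it stands.
- The arm moves only by the tool step_arm, never from a script. Its argument "commands" is one flat list of numbers, 7 for each row, row after row: the finger opening in mm, from 0 to 85.4, then the shift along the world's x, y, z as a fraction of full scale, then the turn, a rotation vector about the world's x, y, z as a fraction of full scale. A call has exactly 10 rows; each row is the pose to reach, as a shift and turn from the pose commanded when the call began, turning the shorter way round; what a row does not reach only later rows make up. Full scale, the value 1, is 0.6 m for a shift and pi rad for a turn. A row lasts 1/8 s, in which the tool goes at most 62.5 mm and 10.7 degrees, less where a joint would pass 70% of its speed; a pose out of reach is approached as far as the arm can. A call with a number of a shift or a turn outside -1 to 1 is refused whole. A call with a gripper value outside its range is refused whole. The fingers move at their own pace and stop on an object; "squeeze" is the grip in N (left out, the last holds). Time passes only in rows, so rows that repeat a pose let the fingers close, or fill a call up. It gives the time, the measured TCP pose, the force, the opening and the grip force at its end, in the units of the state.
- get_obs(): the state, without advancing time (a new reading comes with each control period).
- camera(name): name is "side" or "top" or "wrist"; returns the picture (420x560x3 uint8, red, green, blue); there is no depth.
- camera_params(name): a dict with "mtx" (3x3 intrinsics, pixels), "dist" ([k1, k2, p1, p2, k3] as OpenCV has them; the pictures are not rectified), "extrinsics" (4x4, takes a point from world to camera coordinates); the wrist camera has in their place "tool_from_camera" (4x4, takes a point from camera to tool coordinates, whose origin is the TCP and whose axes are the flange's). Camera axes: x right, y down, z forward; pixel columns grow to the right and rows downward; lengths in m; the calibration is good to about 2 mm. A picture is of the moment at which its call begins: read the wrist's pose just before it. camera_params takes no time and is no camera call.
- hand_in(): hands the job in; it is judged then, once.
The state is a dict: "clock": time; "joint_pos": joint angles; "joint_velocities": joint speeds; "tau": joint torques, N m; "position": TCP position; "ee_rot": TCP orientation; "ft_force": force on the tool from outside, world axes, zero at the start; "torque": the same for the moment, N m; "grip_width": opening from 0.0 (shut) to 1.0 (fully open); "grasp_force": force on a finger pad.
Only numpy, scipy, OpenCV 4.12 (cv2) and the standard library are available. Lean on these libraries where they do the work, as an engineer would, in place of code of your own. Each camera call takes 0.05 s, during which the arm holds its last target. There are 200 camera calls.

## Working session

There is one attempt and no reset: what is moved stays moved. The work goes in short steps, Python scripts to look and compute and a tool call to move; the robot and the scene stay as the last step left them, time stands still between calls to the robot, and variables do not carry over. Pictures are saved under pics/ and viewed, at most 10 in all, crops included, and the job is handed in when it is done.

Besides the shell and the picture viewer there is one more tool, called after "Request:" as a command line: name --argument value ..., lists and objects as JSON in quotes. step_arm: Moves the arm, as the interface text tells. Its arguments: {"type":"object","properties":{"commands":{"type":"array","items":{"type":"number"}},"squeeze":{"type":"number"}},"required":["commands"]}

```bash
mkdir -p pics
python3 - <<'E'
from workcell import *
import cv2
o=get_obs();print(o['clock'],o['position'],o['ee_rot'],o['grip_width'])
for n in('top','side'):
    cv2.imwrite(f'pics/{n}0.png',camera(n)[:,:,::-1]); print(camera_params(n))
print(camera_params('wrist'))
E
```

```text
0.0 [ 0.20641719 -0.58951863  0.23049178] [ 9.85846875e-01  1.67646656e-01 -1.77000031e-04 -7.12144878e-04] 0.999561478978675
{'mtx': array([[486.78378686,   0.        , 280.76451382],
       [  0.        , 486.78378686, 209.34273188],
       [  0.        ,   0.        ,   1.        ]]), 'dist': array([-0.1645167,  0.       ,  0.       ,  0.       ,  0.       ]), 'extrinsics': array([[-0.02774756, -0.99939897, -0.02077917,  0.12609991],
       [-0.98746121,  0.03063592, -0.15486058,  0.56960936],
       [ 0.15540409,  0.01622162, -0.98771779,  1.270823  ],
       [ 0.        ,  0.        ,  0.        ,  1.        ]])}
{'mtx': array([[460.35492493,   0.        , 280.55734733],
       [  0.        , 460.35492493, 210.0671882 ],
       [  0.        ,   0.        ,   1.        ]]), 'dist': array([0.0371921, 0.       , 0.       , 0.       , 0.       ]), 'extrinsics': array([[-0.99776973, -0.06564771, -0.01208041,  0.58587618],
       [-0.03176119,  0.62610158, -0.77909437,  0.05584308],
       [ 0.05870932, -0.7769731 , -0.62679025,  1.31308476],
       [ 0.        ,  0.        ,  0.        ,  1.        ]])}
{'mtx': array([[364.18832814,   0.        , 272.36414653],
       [  0.        , 364.18832814, 214.94718755],
       [  0.        ,   0.        ,   1.        ]]), 'dist': array([-0.02342991,  0.        ,  0.        ,  0.        ,  0.        ]), 'tool_from_camera': array([[-3.08843364e-04, -9.46032532e-01, -3.24071526e-01,
         8.22186422e-02],
       [ 9.99999946e-01, -2.55515211e-04, -2.07107505e-04,
        -8.54808780e-04],
       [ 1.13125233e-04, -3.24071572e-01,  9.46032559e-01,
        -1.42522997e-01],
       [ 0.00000000e+00,  0.00000000e+00,  0.00000000e+00,
         1.00000000e+00]])}
```

View pics/top0.png

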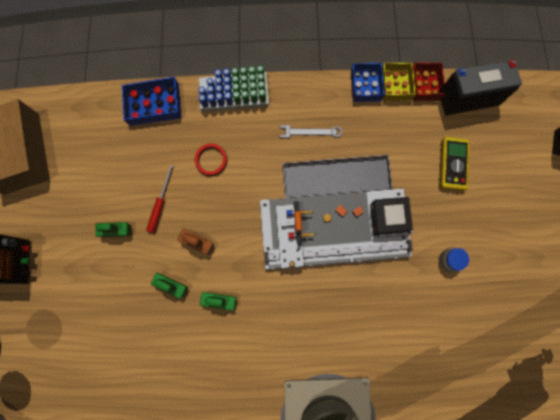

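View pics/side0.png

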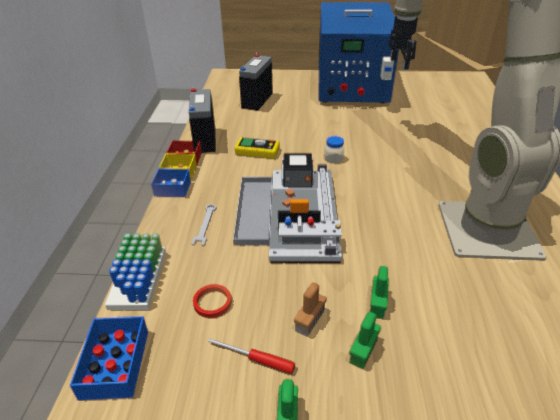

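The top view shows the brown brush at (196,242), the orange handle at (298,222), the offcuts at (327,218), (341,211) and (358,212), and the battery at (392,215). Brush candidates are brown (196,242) and the green look-alikes at (113,230), (170,286) and (218,302). I choose the brown one and check it in a close crop.

```bash
cat > h.py <<'E'
from workcell import *
import numpy as np, cv2
from scipy.spatial.transform import Rotation as R
def cam(n):
    p=camera_params(n)
    if n=='wrist':
        o=get_obs();T=np.eye(4);T[:3,:3]=R.from_quat(o['ee_rot']).as_matrix();T[:3,3]=o['position']
        E=np.linalg.inv(T@p['tool_from_camera'])
    else:E=p['extrinsics']
    return p['mtx'],p['dist'],E
def px2w(C,uv,z):
    K,d,E=C
    q=cv2.undistortPoints(np.array([[uv]],float),K,d)[0,0]
    r=E[:3,:3].T@np.array([q[0],q[1],1]);c=-E[:3,:3].T@E[:3,3]
    return c+r*(z-c[2])/r[2]
def w2px(C,P):
    K,d,E=C
    return cv2.projectPoints(np.array(P,float).reshape(-1,1,3),cv2.Rodrigues(E[:3,:3])[0],E[:3,3],K,d)[0][:,0]
E
python3 - <<'E'
from h import *
im=cv2.imread('pics/top0.png')
cv2.imwrite('pics/c1.png',cv2.resize(im[150:280,170:420],None,fx=3.2,fy=3.2,interpolation=cv2.INTER_CUBIC))
C=cam('top')
for n,uv,z in [('brushblock',(196,242),.05),('handle',(298,222),.119),('s',(327,218),.037),('b',(341,211),.037),('a',(358,212),.037),('jar',(457,259),.075)]:print(n,px2w(C,uv,z).round(3))
E
```

```text
brushblock [0.49 0.34 0.05]
handle [0.528 0.065 0.119]
s [ 0.547 -0.015  0.037]
b [ 0.565 -0.054  0.037]
a [ 0.561 -0.101  0.037]
jar [ 0.421 -0.354  0.075]
```

View pics/c1.png

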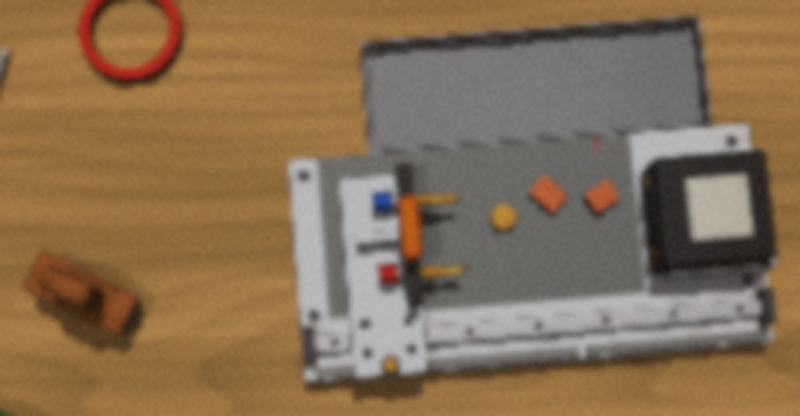

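The crop confirms the brown brush, a wooden block with an upright handle, at crop (82,293). The dock bed corners are at (290,160), (748,127), (772,340) and (307,382), and the offcuts at (504,217), (548,194) and (602,197).

Run:
```python
from h import *
C=cam('top')
f=lambda uv,z:px2w(C,(uv[0]/3.2+170-.35,uv[1]/3.2+150-.35),z)[:2]
W=np.array([f(u,.03) for u in [(290,160),(748,127),(772,340),(307,382)]])
D=np.array([(90,190),(90,-210),(-100,-210),(-100,190)])/1e3
A=D-D.mean(0);B=W-W.mean(0)
th=np.arctan2((A[:,0]*B[:,1]-A[:,1]*B[:,0]).sum(),(A*B).sum())
Rm=np.array([[np.cos(th),-np.sin(th)],[np.sin(th),np.cos(th)]]);t=W.mean(0)-Rm@D.mean(0)
print('dock',t,np.degrees(th),'res mm',(W-(D@Rm.T+t)).round(4)*1e3)
d=lambda p:Rm.T@(p-t)
for n,u,z in [('stud',(504,217),.044),('b',(548,194),.044),('a',(602,197),.042),('handletop',(411,228),.138),('platetop',(404,170),.1),('batface l',(648,160),.1),('batface l2',(652,268),.1),('pin',(457,200),.065),('pin2',(460,270),.065),('tray tl',(362,45),.025),('tray tr',(698,18),.025)]:
    p=f(u,z);print(n,p.round(4),(d(p)*1e3).round(1))
print('brush ends');
for u in [(40,254),(138,298),(25,287),(122,334)]:print(f(u,.048).round(4))
print('handle top ends',f((55,275),.11),f((100,297),.11))
im=cv2.imread('pics/side0.png');cv2.imwrite('pics/s1.png',np.vstack([cv2.resize(im[150:265,230:350],None,fx=4,fy=4,interpolation=2)]))
im=cv2.imread('pics/top0.png');h=cv2.cvtColor(im,cv2.COLOR_BGR2HSV)
print(h[242,196],h[236,185])
```

```text
dock [ 0.52348413 -0.02778511] 2.8482528129303106 res mm [[ 0.3 -1.3]
 [-2.7  1.4]
 [ 2.5  2. ]
 [-0.1 -2. ]]
stud [ 0.5473 -0.0152] [24.4 11.3]
b [ 0.5657 -0.0533] [ 40.9 -27.6]
a [ 0.562  -0.0993] [ 34.9 -73.4]
handletop [0.5279 0.0653] [ 9.1 92.7]
platetop [0.5806 0.0687] [61.8 93.5]
batface l [ 0.5827 -0.1303] [  54.  -105.3]
batface l2 [ 0.4944 -0.1286] [-34.1 -99.2]
pin [0.5599 0.0249] [38.9 50.8]
pin2 [0.5014 0.0246] [-19.5  53.4]
tray tl [0.7051 0.1005] [187.7 119.1]
tray tr [ 0.7208 -0.1955] [ 188.8 -177.3]
brush ends
[0.527  0.3783]
[0.4874 0.2946]
[0.4992 0.3912]
[0.4575 0.3085]
handle top ends [0.50203199 0.35211792] [0.48332453 0.31550311]
[ 12 193  98] [ 11 187 128]
```

Request:
step_arm --commands '[85,0.37,0.48,0.17,0,0,0.1,85,0.37,0.48,0.17,0,0,0.1,85,0.37,0.48,0.17,0,0,0.1,85,0.37,0.48,0.17,0,0,0.1,85,0.37,0.48,0.17,0,0,0.1,85,0.45,0.98,0.17,0,0,0.248,85,0.45,0.98,0.17,0,0,0.248,85,0.45,0.98,0.17,0,0,0.248,85,0.45,0.98,0.17,0,0,0.248,85,0.45,0.98,0.17,0,0,0.248]'

```text
clock: 1.35
position: [0.465, -0.0466, 0.331]
ee_rot: [0.848, 0.529, -0.0, 0.0]
ft_force: [1.6, -0.5, 0.0]
grip_width: 0.993
grasp_force: 0.0
```

Run:
```python
from h import *
o=get_obs();print(o['clock'],o['position'],R.from_quat(o['ee_rot']).as_matrix().round(3),o['joint_pos'])
```

```text
1.35 [ 0.46499484 -0.04659817  0.33098773] [[ 0.44   0.898  0.   ]
 [ 0.898 -0.44  -0.   ]
 [-0.     0.    -1.   ]] [ 0.64860915 -0.02800788 -0.62366969  1.66073687 -0.01594725  1.50350334
 -0.42897675]
```

Request:
step_arm --commands '[85,0.04,0.63,-0.1,0,0,0,85,0.04,0.63,-0.1,0,0,0,85,0.04,0.63,-0.1,0,0,0,85,0.04,0.63,-0.1,0,0,0,85,0.04,0.63,-0.1,0,0,0,85,0.04,0.63,-0.18,0,0,0,85,0.04,0.63,-0.18,0,0,0,85,0.04,0.63,-0.18,0,0,0,85,0.04,0.63,-0.18,0,0,0,85,0.04,0.63,-0.18,0,0,0]'

```text
clock: 2.6
position: [0.4899, 0.3284, 0.224]
ee_rot: [0.849, 0.529, 0.001, 0.0]
ft_force: [0.3, 0.5, 0.4]
grip_width: 0.998
grasp_force: 0.0
```

Run:
```python
from h import *
o=get_obs();print(o['clock'],o['position'],np.abs(o['joint_velocities']).max())
C=cam('wrist');im=camera('wrist')[:,:,::-1];cv2.imwrite('pics/w1.png',im)
c,s=.4928,.3432
print(w2px(C,[[.4928,.3432,.048],[.4928,.3432,.11]]))
np.save('C1.npy',C[2])
```

```text
2.6 [0.48987317 0.32843621 0.22401479] 0.0037746882543199228
[[269.5042761  172.07839855]
 [268.94889446 190.10125824]]
```

View pics/w1.png

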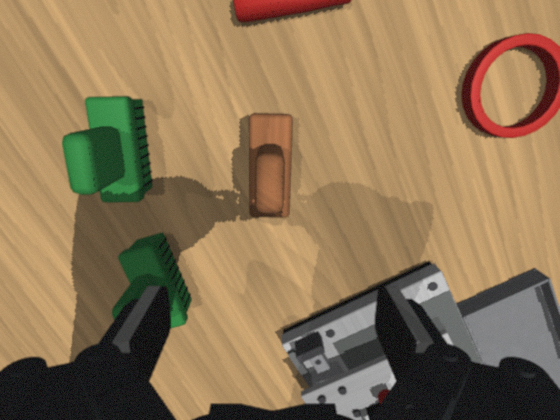

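The wrist view shows the brown brush square to the fingers, its handle top centred at about (270,183). Its block spans (250–292, 114–217), and the green ones stand off to the left.

Run:
```python
from h import *
p=camera_params('wrist');C=(p['mtx'],p['dist'],np.load('C1.npy'))
print(px2w(C,(270.5,182.5),.11),px2w(C,(271,114),.048),px2w(C,(269.5,217),.11))
```

```text
[0.49632492 0.3477888  0.11      ] [0.51609432 0.38741824 0.048     ] [0.48396792 0.32445194 0.11      ]
```

Request:
step_arm --commands '[60,0.0085,0.029,-0.08,0,0,0,60,0.0085,0.029,-0.16,0,0,0,60,0.0085,0.029,-0.23,0,0,0,60,0.0085,0.029,-0.27,0,0,0,60,0.0085,0.029,-0.27,0,0,0,5,0.0085,0.029,-0.27,0,0,0,5,0.0085,0.029,-0.27,0,0,0,5,0.0085,0.029,-0.27,0,0,0,5,0.0085,0.029,-0.27,0,0,0,5,0.0085,0.029,-0.27,0,0,0]' --squeeze 60

```text
clock: 3.9
position: [0.4949, 0.3472, 0.0625]
ee_rot: [0.848, 0.529, 0.001, 0.0]
ft_force: [-0.8, -1.5, 7.8]
grip_width: 0.25
grasp_force: 59.9
```

Request:
step_arm --commands '[5,0,0,0.1,0,0,0,5,0,0,0.2,0,0,0,5,0.015,-0.05,0.3,0,0,0,5,0.015,-0.7,0.3,0,0,0.161,5,0.015,-0.7,0.3,0,0,0.161,5,0.015,-0.7,0.3,0,0,0.161,5,0.015,-0.7,0.3,0,0,0.161,5,0.015,-0.7,0.3,0,0,0.161,5,0.015,-0.7,0.3,0,0,0.161,5,0.015,-0.7,0.3,0,0,0.161]'

```text
clock: 5.15
position: [0.5026, -0.0769, 0.2413]
ee_rot: [0.69, 0.724, -0.0, 0.001]
ft_force: [-0.4, 0.4, -0.9]
grip_width: 0.247
grasp_force: 59.5
```

Run:
```python
from h import *
C=cam('wrist');im=np.ascontiguousarray(camera('wrist')[:,:,::-1])
t=np.array([.5235,-.0278]);th=np.radians(2.9);Rm=np.array([[np.cos(th),-np.sin(th)],[np.sin(th),np.cos(th)]])
P=[]
for x,y,z in [(90,-30,30),(35,-73,42),(41,-28,44),(24,11,44),(55,-109,100),(-35,-109,100),(90,190,30),(40,50,65),(-20,50,65)]:
    w=t+Rm@np.array([x,y])/1e3;P.append([*w,z/1e3])
for q in w2px(C,P):cv2.circle(im,tuple(int(v) for v in q),3,(255,0,255),1)
cv2.imwrite('pics/w2.png',im)
```

```text
(no output)
```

View pics/w2.png

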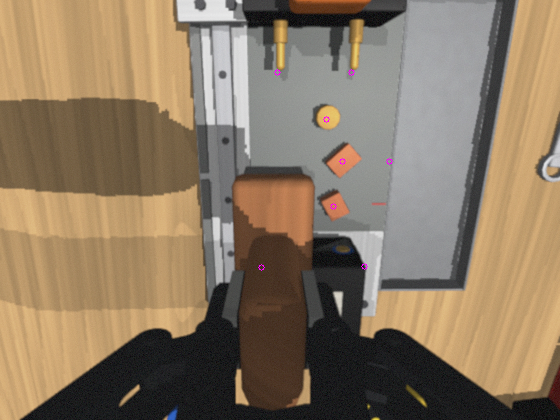

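The offcuts lie at (327,117), (343,160) and (334,206), and my projected marks match them. The brush is square to the dock. Next I lower it behind bars a and b.

Request:
step_arm --commands '[5,0.002,0.0035,-0.08,0,0,0,5,0.002,0.0035,-0.15,0,0,0,5,0.002,0.0035,-0.2,0,0,0,5,0.002,0.0035,-0.22,0,0,0,5,0.002,0.0035,-0.23,0,0,0,5,0.002,0.0035,-0.24,0,0,0,5,0.002,0.0035,-0.244,0,0,0,5,0.002,0.0035,-0.244,0,0,0,5,0.002,0.0035,-0.244,0,0,0,5,0.002,0.0035,-0.244,0,0,0]'

```text
clock: 6.45
position: [0.5045, -0.0711, 0.0948]
ee_rot: [0.689, 0.725, 0.0, 0.0]
ft_force: [-0.2, -0.3, -0.8]
grip_width: 0.248
grasp_force: 59.2
```

Request:
step_arm --commands '[5,0.0,-0.006,-0.002,0,0,0,5,0.02,-0.005,-0.002,0,0,0,5,0.045,-0.004,-0.002,0,0,0,5,0.07,-0.003,-0.002,0,0,0,5,0.095,-0.001,-0.002,0,0,0,5,0.12,0,-0.002,0,0,0,5,0.145,0.001,-0.002,0,0,0,5,0.17,0.003,-0.002,0,0,0,5,0.195,0.004,-0.002,0,0,0,5,0.21,0.005,-0.002,0,0,0]'

```text
clock: 7.7
position: [0.6316, -0.0677, 0.0929]
ee_rot: [0.689, 0.725, 0.0, -0.0]
ft_force: [-0.3, -0.0, -2.5]
grip_width: 0.252
grasp_force: 59.3
```

Run:
```python
from h import *
im=camera('top')[:,:,::-1];
cv2.imwrite('pics/c2.png',cv2.resize(im[150:280,250:420],None,fx=3.5,fy=3.5,interpolation=2))
```

```text
(no output)
```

View pics/c2.png

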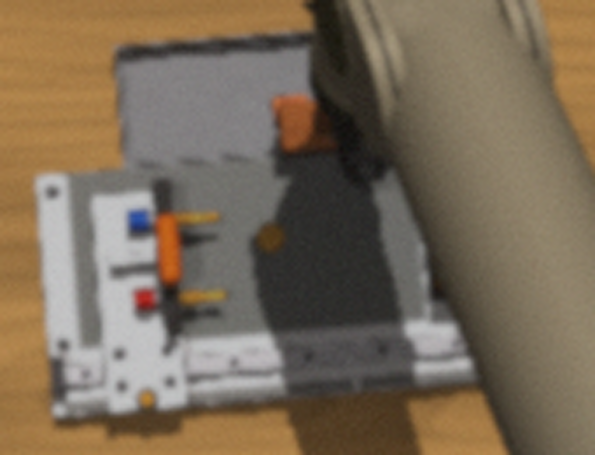

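The bed is clear of both bars, and only the stud is left at (270,237). Next I lift and go back behind it.

Request:
step_arm --commands '[5,0,0,0.07,0,0,0,5,-0.07,0.02,0.07,0,0,0,5,-0.15,0.048,0.07,0,0,0,5,-0.216,0.048,0.07,0,0,0,5,-0.216,0.048,0.07,0,0,0,5,-0.216,0.048,0.04,0,0,0,5,-0.216,0.048,0.02,0,0,0,5,-0.216,0.048,0.005,0,0,0,5,-0.216,0.048,0,0,0,0,5,-0.216,0.048,0,0,0,0]'

```text
clock: 9.0
position: [0.5009, -0.039, 0.0933]
ee_rot: [0.689, 0.725, 0.0, -0.0]
ft_force: [0.2, 0.1, -2.2]
grip_width: 0.246
grasp_force: 59.9
```

Request:
step_arm --commands '[5,0.01,0.001,0,0,0,0,5,0.03,0.002,0,0,0,0,5,0.055,0.003,0,0,0,0,5,0.08,0.004,0,0,0,0,5,0.105,0.005,0,0,0,0,5,0.13,0.007,0,0,0,0,5,0.155,0.008,0,0,0,0,5,0.18,0.009,0,0,0,0,5,0.2,0.01,0,0,0,0,5,0.217,0.011,0,0,0,0]'

```text
clock: 10.25
position: [0.6318, -0.0325, 0.0931]
ee_rot: [0.689, 0.725, 0.0, -0.0]
ft_force: [0.6, 0.4, -0.2]
grip_width: 0.25
grasp_force: 59.8
```

Request:
step_arm --commands '[5,0,0,0.1,0,0,0,5,0,0,0.2,0,0,0,5,-0.02,0.05,0.245,0,0,0,5,-0.22,0.554,0.245,0,0,0,5,-0.22,0.554,0.245,0,0,0,5,-0.22,0.554,0.245,0,0,0,5,-0.22,0.554,0.245,0,0,0,5,-0.22,0.554,0.245,0,0,0,5,-0.22,0.554,0.245,0,0,0,5,-0.22,0.554,0.245,0,0,0]'

```text
clock: 11.5
position: [0.4988, 0.3004, 0.2405]
ee_rot: [0.688, 0.726, 0.0, 0.0]
ft_force: [-0.2, -0.0, -2.0]
grip_width: 0.25
grasp_force: 60.1
```

Run:
```python
from h import *
im=camera('top')[:,:,::-1];s=camera('side')[:,:,::-1]
a=cv2.resize(im[150:280,140:420],None,fx=2.4,fy=2.4,interpolation=2);b=cv2.resize(s[165:265,225:445],None,fx=2.5,fy=2.5,interpolation=2)
o=np.zeros((a.shape[0]+b.shape[0],a.shape[1],3),np.uint8);o[:a.shape[0]]=a;o[a.shape[0]:,:b.shape[1]]=b
cv2.imwrite('pics/c3.png',o);print(o.shape,get_obs()['position'])
```

```text
(562, 672, 3) [0.5001632  0.29802787 0.24018353]
```

View pics/c3.png

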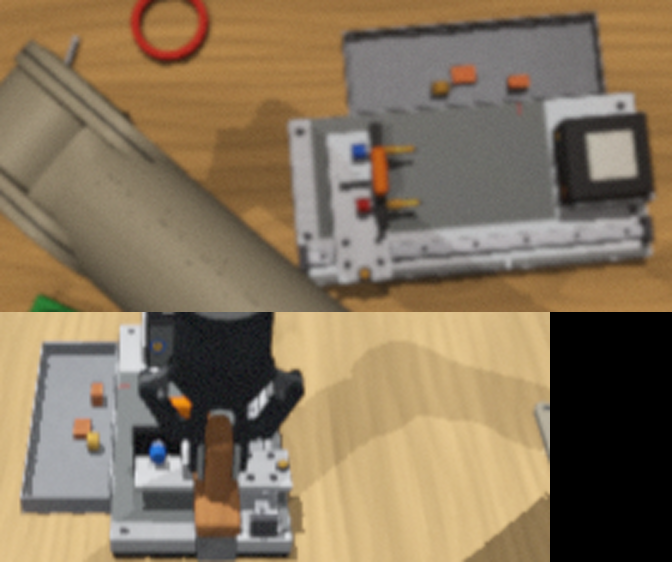

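The top and side crops show all three offcuts in the tray, at (440,88), (463,74) and (517,82), and the carriage unmoved. Next the brush goes down on the clear bench.

Request:
step_arm --commands '[5,0,0,-0.1,0,0,0,5,0,0,-0.2,0,0,0,5,0,0,-0.26,0,0,0,5,0,0,-0.28,0,0,0,5,0,0,-0.29,0,0,0,5,0,0,-0.295,0,0,0,5,0,0,-0.295,0,0,0,60,0,0,-0.295,0,0,0,60,0,0,-0.295,0,0,0,60,0,0,-0.295,0,0,0]'

```text
clock: 12.85
position: [0.4991, 0.2998, 0.0637]
ee_rot: [0.689, 0.725, 0.0, 0.0]
ft_force: [0.0, 0.5, -0.2]
grip_width: 0.698
grasp_force: 0.0
```

Request:
step_arm --commands '[60,0,0,0.03,0,0,0,60,0,0,0.1,0,0,0,60,0,0,0.2,0,0,0,60,0,0,0.3,0,0,0,60,0.05,-0.2,0.31,0,0,0,60,0.06,-0.34,0.31,0,0,0,60,0.06,-0.34,0.31,0,0,0,60,0.06,-0.34,0.31,0,0,0,60,0.06,-0.34,0.31,0,0,0,60,0.06,-0.34,0.31,0,0,0]'

```text
clock: 14.1
position: [0.5346, 0.0975, 0.2501]
ee_rot: [0.688, 0.726, 0.0, 0.0]
ft_force: [-0.2, -0.5, -0.6]
grip_width: 0.702
grasp_force: 0.0
```

Run:
```python
from h import *
print(get_obs()['joint_pos'].round(3) if hasattr(get_obs()['joint_pos'],'round') else get_obs()['joint_pos'])
```

```text
[ 0.534  0.255 -0.929  1.613  0.207  1.376 -0.366]
```

Request:
step_arm --commands '[70,-0.01,-0.05,0,0,0,-0.05,70,-0.01,-0.05,0,0,0,-0.1,70,-0.01,-0.05,0,0,0,-0.15,70,-0.01,-0.05,0,0,0,-0.2,70,-0.01,-0.05,0,0,0,-0.26,70,-0.01,-0.05,0,0,0,-0.32,70,-0.01,-0.05,0,0,0,-0.38,70,-0.01,-0.05,0,0,0,-0.44,70,-0.01,-0.05,0,0,0,-0.5,70,-0.01,-0.05,0,0,0,-0.5]'

```text
clock: 15.35
position: [0.5287, 0.0677, 0.2496]
ee_rot: [1.0, 0.027, 0.0, -0.0]
ft_force: [0.2, -0.5, -0.3]
grip_width: 0.818
grasp_force: 0.0
```

Run:
```python
from h import *
o=get_obs();C=cam('wrist');im=camera('wrist')[:,:,::-1];cv2.imwrite('pics/w3.png',im);np.save('C3.npy',C[2])
m=cv2.inRange(cv2.cvtColor(im,cv2.COLOR_BGR2HSV),(5,180,120),(17,255,255))
n,l,s,c=cv2.connectedComponentsWithStats(m)
print(o['position'],np.degrees(R.from_quat(o['ee_rot']).as_euler('xyz')),o['joint_pos'])
for i in range(1,n):
    if s[i,4]>100:print(s[i],c[i],px2w(C,c[i],.138),px2w(C,c[i],.119))
```

```text
[0.52868827 0.06771349 0.24963381] [-1.79984824e+02 -1.02758535e-02  3.14247009e+00] [ 0.44432668  0.18658666 -0.73526346  1.64585856  0.12742713  1.35807695
 -1.82519691]
[ 265  171   20   65 1191] [274.07052897 202.72712007] [0.53312182 0.06724819 0.138     ] [0.52733471 0.06684205 0.119     ]
```

View pics/w3.png

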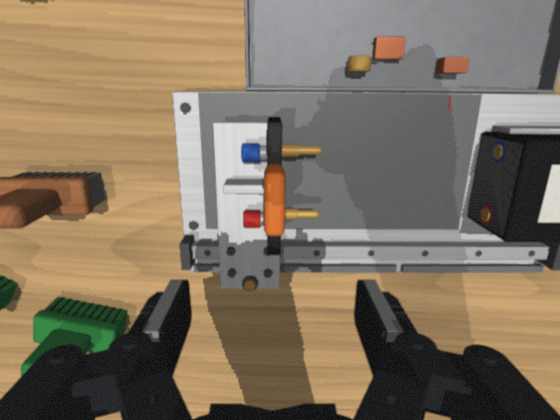

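The wrist view shows the orange handle centred at (274,203), the offcuts in the tray, and the brush standing at the left.

Request:
step_arm --commands '[48,0,-0.001,-0.05,0,0,0,48,0,-0.001,-0.09,0,0,0,48,0,-0.001,-0.15,0,0,0,48,0,-0.001,-0.2,0,0,0,48,0,-0.001,-0.225,0,0,0,48,0,-0.001,-0.24,0,0,0,48,0,-0.001,-0.24,0,0,0,5,0,-0.001,-0.24,0,0,0,5,0,-0.001,-0.24,0,0,0,5,0,-0.001,-0.24,0,0,0]' --squeeze 50

```text
clock: 16.65
position: [0.5295, 0.0654, 0.1064]
ee_rot: [1.0, 0.026, 0.001, 0.0]
ft_force: [-1.2, -0.3, 5.9]
grip_width: 0.182
grasp_force: 49.8
```

Request:
step_arm --commands '[5,0,0,0,0,0,0,5,0,0,0,0,0,0,5,0,0,0,0,0,0,5,0,0,0,0,0,0,5,0,0,0,0,0,0,5,0,0,0,0,0,0,5,0,0,0,0,0,0,5,0,0,0,0,0,0,5,0,0,0,0,0,0,5,0,0,0,0,0,0]'

```text
clock: 17.9
position: [0.5295, 0.0654, 0.1064]
ee_rot: [1.0, 0.026, 0.001, 0.0]
ft_force: [-1.0, -0.3, 5.7]
grip_width: 0.177
grasp_force: 49.8
```

Request:
step_arm --commands '[5,0.001,-0.02,0,0,0,0,5,0.002,-0.045,0,0,0,0,5,0.004,-0.07,0,0,0,0,5,0.005,-0.095,0,0,0,0,5,0.006,-0.12,0,0,0,0,5,0.007,-0.145,0,0,0,0,5,0.009,-0.17,0,0,0,0,5,0.01,-0.19,0,0,0,0,5,0.011,-0.21,0,0,0,0,5,0.0115,-0.22,0,0,0,0]'

```text
clock: 19.15
position: [0.5364, -0.0667, 0.1064]
ee_rot: [1.0, 0.026, 0.001, -0.0]
ft_force: [-3.2, 3.6, 7.6]
grip_width: 0.18
grasp_force: 50.4
```

Request:
step_arm --commands '[5,0.0002,-0.004,0,0,0,0,5,0.0004,-0.008,0,0,0,0,5,0.0006,-0.012,0,0,0,0,5,0.0008,-0.016,0,0,0,0,5,0.001,-0.02,0,0,0,0,5,0.0012,-0.024,0,0,0,0,5,0.0013,-0.026,0,0,0,0,5,0.0013,-0.028,0,0,0,0,5,0.0014,-0.03,0,0,0,0,5,0.0014,-0.03,0,0,0,0]'

```text
clock: 20.4
position: [0.5373, -0.0848, 0.1064]
ee_rot: [1.0, 0.026, 0.001, 0.0]
ft_force: [-1.8, 1.5, 6.8]
grip_width: 0.179
grasp_force: 50.2
```

Request:
step_arm --commands '[5,0,-0.001,0,0,0,0,5,0,-0.002,0,0,0,0,5,0,-0.003,0,0,0,0,5,0,-0.004,0,0,0,0,5,0,-0.005,0,0,0,0,5,0.0003,-0.006,0,0,0,0,5,0.0003,-0.007,0,0,0,0,5,0.0004,-0.008,0,0,0,0,5,0.0004,-0.009,0,0,0,0,5,0.0004,-0.01,0,0,0,0]'

```text
clock: 21.65
position: [0.5375, -0.0907, 0.1064]
ee_rot: [1.0, 0.026, 0.001, 0.0]
ft_force: [-0.5, 1.1, 6.1]
grip_width: 0.178
grasp_force: 50.2
```

Estimated slide is 0.1795. From here I use steps of about 1 mm per call and watch the force.

Request:
step_arm --commands '[5,0,-0.0005,0,0,0,0,5,0,-0.001,0,0,0,0,5,0,-0.0015,0,0,0,0,5,0,-0.002,0,0,0,0,5,0.0001,-0.002,0,0,0,0,5,0.0001,-0.002,0,0,0,0,5,0.0001,-0.002,0,0,0,0,5,0.0001,-0.002,0,0,0,0,5,0.0001,-0.002,0,0,0,0,5,0.0001,-0.002,0,0,0,0]'

```text
clock: 22.9
position: [0.5377, -0.0927, 0.1064]
ee_rot: [1.0, 0.025, 0.001, 0.001]
ft_force: [-0.5, -2.1, 5.5]
grip_width: 0.179
grasp_force: 50.1
```

Request:
step_arm --commands '[5,0,-0.0005,0,0,0,0,5,0,-0.001,0,0,0,0,5,0,-0.0015,0,0,0,0,5,0,-0.002,0,0,0,0,5,0.0001,-0.002,0,0,0,0,5,0.0001,-0.002,0,0,0,0,5,0.0001,-0.002,0,0,0,0,5,0.0001,-0.002,0,0,0,0,5,0.0001,-0.002,0,0,0,0,5,0.0001,-0.002,0,0,0,0]'

```text
clock: 24.15
position: [0.5378, -0.0944, 0.1064]
ee_rot: [1.0, 0.025, 0.001, 0.001]
ft_force: [0.3, -3.9, 5.8]
grip_width: 0.177
grasp_force: 50.1
```

Force has turned to pull (-3.9 N), so the ball is drawing the carriage in. I'll go on gently.

Request:
step_arm --commands '[5,0,-0.0005,0,0,0,0,5,0,-0.001,0,0,0,0,5,0,-0.001,0,0,0,0,5,0,-0.001,0,0,0,0,5,0,-0.001,0,0,0,0,5,0,-0.001,0,0,0,0,5,0,-0.001,0,0,0,0,5,0,-0.001,0,0,0,0,5,0,-0.001,0,0,0,0,5,0,-0.001,0,0,0,0]'

```text
clock: 25.4
position: [0.5377, -0.0946, 0.1064]
ee_rot: [1.0, 0.025, 0.001, 0.001]
ft_force: [0.4, -1.7, 6.1]
grip_width: 0.174
grasp_force: 50.2
```

Request:
step_arm --commands '[5,0,-0.0005,0,0,0,0,5,0,-0.001,0,0,0,0,5,0,-0.001,0,0,0,0,5,0,-0.001,0,0,0,0,5,0,-0.001,0,0,0,0,5,0,-0.001,0,0,0,0,5,0,-0.001,0,0,0,0,5,0,-0.001,0,0,0,0,5,0,-0.001,0,0,0,0,5,0,-0.001,0,0,0,0]'

```text
clock: 26.65
position: [0.5378, -0.0948, 0.1064]
ee_rot: [1.0, 0.025, 0.001, 0.0]
ft_force: [0.2, -0.0, 5.1]
grip_width: 0.178
grasp_force: 50.2
```

Request:
step_arm --commands '[5,0,-0.0005,0,0,0,0,5,0,-0.001,0,0,0,0,5,0,-0.001,0,0,0,0,5,0,-0.001,0,0,0,0,5,0,-0.001,0,0,0,0,5,0,-0.001,0,0,0,0,5,0,-0.001,0,0,0,0,5,0,-0.001,0,0,0,0,5,0,-0.001,0,0,0,0,5,0,-0.001,0,0,0,0]'

```text
clock: 27.9
position: [0.5378, -0.0949, 0.1064]
ee_rot: [1.0, 0.026, 0.001, 0.0]
ft_force: [-0.4, 1.0, 6.1]
grip_width: 0.176
grasp_force: 50.2
```

Run:
```python
from h import *
im=camera('top')[:,:,::-1]
cv2.imwrite('pics/c4.png',cv2.resize(im[130:320,80:480],None,fx=2,fy=2,interpolation=2));print(get_obs()['ft_force'],get_obs()['position'])
```

```text
[-0.7882195   0.95332113  6.85622421] [ 0.53779083 -0.09486835  0.10639156]
```

View pics/c4.png

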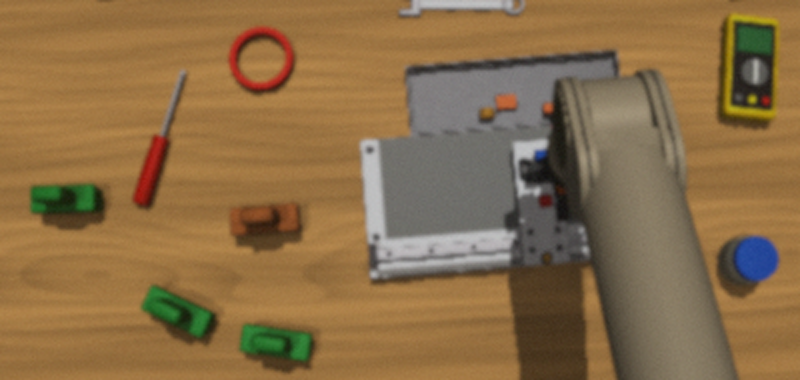

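The carriage stays put while the force rises, so it is seated in the notch. The brush stands on the bench at (265,218), the offcuts are in the tray, and nothing else has moved.

```bash
python3 -c "
from workcell import *
print(hand_in())"
```

```text
the job is handed in; nothing more can be done
None
```

I swept the three offcuts into the scrap tray with the brush, put the brush down on the bench, slid the carriage until it seated in the detent notch, and handed the job in still holding the handle.

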